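# Check the coating of a feed roller with a pen gauge

### The job

Check the coating of the thicker roller: lift it out of the transport rack and lay it gently in the inspection cradle, a journal in each V support. Then take the pen-shaped thickness gauge out of its holder and hold it upright on the very top of the roller at the pale marked band, the groove in its foot running along the roller, pressed lightly so that the sprung head goes in about half-way, well short of its stop. Finish while still holding it like that, and leave the other things where they are.

Things in the scene. Friction and masses are not known exactly. Their poses are not given: they have to be found in the camera images.
- roller: The roller to check, the thicker of the two in the rack: grey coated drum 40 mm in diameter and 130 mm long, with a steel journal 12 mm in diameter sticking out 24 mm at each end (178 mm over all), about 0.3 kg. Origin at its middle on the axis; its y axis runs along the roller. It may turn about its own axis, so x and z are not fixed. It starts lying level.
- roller_mark (a point): On the roller's axis, at the middle of the pale band, 14 mm wide, painted round the drum; 32 mm from the roller's middle towards its +y end. The spot to gauge is the top of the drum, 20 mm straight above this point.
- cradle: Inspection cradle, fixed: base plate 100 x 190 x 12 mm, two uprights 8 mm thick, 76 mm either side of the middle along its y axis, each with a 90-degree V on top, 37 mm wide at its rim 90 mm above the table. Origin under its middle, on the table. A seated roller lies along the cradle's y axis, either way round, its axis 80 mm above the table, with 7 mm of room at each end of the drum.
- cradle_seat (a point): Middle of the axis of a seated roller: 80 mm straight above the cradle's origin.
- rack: Transport rack, fixed: white plate 165 x 176 x 6 mm with a slotted rail across each end (at y = +-76 mm, top 38 mm above the table). Slots 16 mm wide, open at the top, at x = +-47.5 mm, carry the journals of two rollers lying along the rack's y axis, axes 32 mm above the table. Which roller lies in which slots varies. Origin under its middle, on the table.
- spare: Spare roller in the other slots of the rack, with a thinner black rubber drum, 28 mm in diameter and 130 mm long; the same journals. Leave it. Origin at its middle, y along the roller.
- gauge: Pen-type coating gauge, 116 mm long, 0.17 kg, hanging upright in its holder by a black collar (42 mm across, 5 mm thick). Origin on its axis under the collar, z up. White handle 24 mm (x) by 34 mm (y), 5 to 70 mm above the origin, display high on its +x side. Below the collar a nose 22 mm across, 30 mm long, then the sprung head, its foot grooved along the gauge's y axis.
- gauge_tip (a point): Measuring tip in the middle of the foot of the gauge: 46 mm below the gauge's origin on its axis with the head out; moves up with the head. The foot is a steel shoe 16 mm (x) by 15 mm (y) with a shallow V groove (flanks sloping 20 degrees); laid on the 40 mm drum this point touches the top of the drum.
- gauge_head (a joint): How far the sprung head is pushed into the gauge: 0 m out, 0.008 m hard on its stop. The spring pushes back with 1.5 N when out and 0.5 N more for every mm (3.5 N half-way, 5.5 N at the stop).
- holder: Gauge holder, fixed: black block 75 x 75 mm, 60 mm high, with a 28 mm hole straight down through it; the gauge's nose hangs in the hole, so it must be lifted about 50 mm to come out. Origin under its middle, on the table.
- keypad: Black hand-held keypad controller, 165 x 85 x 28 mm, lying on the table; leave it. Origin under its middle.
- zero_plate: Zero plate for the gauge, a steel disc in a black rim, 44 mm across and 12 mm high, on the table; leave it. Origin under its middle.
- cleaner: Clear cleaner bottle, 52 mm across and 100 mm high, standing on the table; leave it. Origin under its middle.
Things that resemble listed ones, but are neither listed nor needed, are in the scene too. There is more than one size of the cradle; the one meant has the size given above.

How it is judged:
On the way, in this order (a step that is already met when the one before it is completed fails the run):
1. the thicker roller lies in both V supports of the cradle, let go and at rest (z of roller in the frame of cradle between 0.077 and 0.084 m and x of roller in the frame of cradle between -0.005 and 0.005 m and y of roller in the frame of cradle between -0.01 and 0.01 m and angle between the y axis of roller and the y axis of cradle, either way round below 0.06 rad and contact force between roller and cradle above 0.5 N and contact force between the fingers and roller below 0.2 N and linear speed of roller below 0.03 m/s), for 0.3 s.
2. the gauge has been lifted clear of its holder (height (world z) of gauge_tip above 0.065 m and contact force between the fingers and gauge above 2 N), for 0.1 s.
At the end, for the whole second after the job is handed in: Roller still in both Vs (5 mm across, 10 mm along, 77-84 mm high, 0.06 rad), fingers off it. Gauge held off holder and cradle, still, upright to 0.12 rad, groove along roller to 0.2 rad, tip within 8 mm of the band centre from above (6 mm across), head in 1.5-6.8 mm, 1-9 N on the roller (all of step 1 and value of joint gauge_head between 0.0015 and 0.0068 m and contact force between gauge and roller between 1 and 9 N and horizontal distance between gauge_tip and roller_mark below 0.008 m and x of gauge_tip in the frame of cradle between -0.006 and 0.006 m and angle between gauge's own z axis and vertical below 0.12 rad and angle between the y axis of gauge and the y axis of roller, either way round below 0.2 rad and contact force between the fingers and gauge above 2 N and contact force between gauge and cradle below 0.1 N and contact force between gauge and holder below 0.1 N and linear speed of gauge below 0.02 m/s); the arm keeps its last pose, push and grip.
It fails at once if the gauge is jammed against the roller (over 15 N) (contact force between gauge and roller above 15 N).
It fails at once if the roller is dropped or slammed into the cradle (over 0.35 m/s within 15 mm of its seat) (distance between roller and cradle_seat below 0.015 m and linear speed of roller above 0.35 m/s).
It fails at once if the spare roller, keypad, zero plate or cleaner bottle is moved (over 15 mm, 20 mm on the table) (distance of spare from where it was at the start of the episode above 0.015 m or distance of any of keypad, zero_plate, cleaner from where it was at the start of the episode above 0.02 m).
It also fails if it takes over 48 s, if anything falls off the work surface, if the arm or the gripper's body presses on something with over 40 N, if the wrist force passes 120 N, or if a joint passes its speed limit or range.

### The arm

A 6-joint arm with a two-finger parallel gripper is mounted at the origin on the work surface. World frame = base frame: x ahead of the robot, y to its left, z up, the work surface at z = 0. Lengths are in m, angles in rad, forces in N, time in s.
With the tool pointing down it reaches from about 0.325 to 0.75 m from the base axis. Payload 7.6 kg.
Tool frame: the origin (TCP) lies on the centre line of the jaws, within the pads' length; the fingertips stand 22 mm ahead of it and the grasp point (between the pads) lies 3 mm ahead of it; z points along the fingers, y is the line along which they close (so a half turn about z gives the same grasp; the last joint's range is limited). The gripper opens to 85 mm and grips with 20 to 120 N. Pads are 22 mm wide; open, the fingers measure 114 mm over their backs; the gripper's body (76 mm by 85 mm) begins 54 mm behind the grasp point. The pads swing forward as they close: fully open they stand 13 mm farther back than shut.
Start: joints at [1.245, 0.052, 1.401, -0, 1.689, -0.07], TCP at [0.133, 0.508, 0.253] pointing down, gripper open.
Joint ranges: [-2.9, 2.9], [-0.91, 2.17], [0.12, 2.37], [-1.06, 4.2], [0.26, 2.73], [-2.93, 2.93]. Speed limits (rad/s): [2.57, 2.57, 3.01, 3.14, 3.14, 3.14].

### API

Orientations are given as a unit quaternion [x, y, z, w].
In Python, from station import bot gives the robot as it stands.
- The arm moves only by the tool carry_out, never from a script. Its argument "rows" is a list of rows, each a list of 7 numbers: the shift along the tool's x, y, z scaled (see below), then the turn, a rotation vector about the tool's x, y, z scaled (see below), then the closure, from -1 (fully open) to 1 (shut). In form: [[tx, ty, tz, rx, ry, rz, grip], ...]. A call has 1 to 10 rows; each row is the pose to reach, as a shift and turn from the pose commanded when the call began, along the tool's axes at that moment, turning the shorter way round; what a row does not reach only later rows make up. The controller multiplies each number of a shift by 0.1 m and each number of a turn by pi rad. A row lasts 1/12 s, in which the tool goes at most 41.7 mm and 7.16 degrees, less where a joint would pass 70% of its speed; a pose out of reach is approached as far as the arm can. A call with a number of a shift or a turn outside -1 to 1 is refused whole. A call with a gripper value outside its range is refused whole. The fingers move at their own pace and stop on an object; "force" is the grip in N (left out, the last holds). Time passes only in rows, so rows that repeat a pose let the fingers close. It gives the time, the measured TCP pose, the force, the opening and the grip force at its end, in the units of the state.
- bot.get_state(): the state, without advancing time (a new reading comes with each control period).
- bot.grab_frame(name): name is "side" or "top" or "wrist"; returns the picture (480x640x3 uint8, blue, green, red); there is no depth.
- bot.camera_info(name): a dict with "intrinsics" (3x3 intrinsics, pixels), "dist_coeffs" ([k1, k2, p1, p2, k3] as OpenCV has them; the pictures are not rectified), "position" and "orientation" of the camera in the world; the wrist camera has in their place "mount" (4x4, takes a point from camera to tool coordinates, whose origin is the TCP and whose axes are the flange's). Camera axes: x right, y down, z forward; pixel columns grow to the right and rows downward; lengths in m; the calibration is good to about 2 mm. A picture is of the moment at which its call begins: read the wrist's pose just before it. camera_info takes no time and is no camera call.
- bot.hand_in(): hands the job in; it is judged then, once.
The state is a dict: "t": time; "joint_pos": joint angles; "joint_vel": joint speeds; "joint_efforts": joint torques, N m; "tcp_pos": TCP position; "orientation": TCP orientation; "contact_force": force on the tool from outside, world axes, zero at the start; "moment": the same for the moment, N m; "width": opening from 0.0 (shut) to 1.0 (fully open); "finger_force": force on a finger pad.
Only numpy, scipy, OpenCV 4.12 (cv2) and the standard library are available. Lean on these libraries where they do the work, as an engineer would, in place of code of your own. Each camera call takes 0.05 s, during which the arm holds its last target. There are 200 camera calls.

## Working session

There is one attempt and no reset: what is moved stays moved. The work goes in short steps, Python scripts to look and compute and a tool call to move; the robot and the scene stay as the last step left them, time stands still between calls to the robot, and variables do not carry over. Pictures are saved under pics/ and viewed, at most 10 in all, crops included, and the job is handed in when it is done.

Besides the shell and the picture viewer there is one more tool, called after "Emit:" as name([rows], argument=value, ...), one row to a line, values as JSON. carry_out: Moves the arm, as the interface text tells. Shifts and turns lie within -1 to 1; 1 stands for 0.1 m of shift or pi rad of turn. Its arguments: {"type":"object","properties":{"rows":{"type":"array","items":{"type":"array","items":{"type":"number"}}},"force":{"type":"number"}},"required":["rows"]}

```bash
ls; mkdir -p pics; cat > h.py <<'E'
import numpy as np, cv2
from scipy.spatial.transform import Rotation as R
from station import bot
def cam(n):
    c=bot.camera_info(n);K=np.array(c["intrinsics"]);d=np.array(c["dist_coeffs"])
    if n=="wrist":
        s=bot.get_state();T=np.eye(4);T[:3,:3]=R.from_quat(s["orientation"]).as_matrix();T[:3,3]=s["tcp_pos"]
        M=T@np.array(c["mount"]);return K,d,M[:3,:3],M[:3,3]
    o=np.array(c["orientation"]);Rm=R.from_quat(o).as_matrix() if o.size==4 else o
    return K,d,Rm,np.array(c["position"])
def rays(C,px):
    K,d,Rm,p=C;u=cv2.undistortPoints(np.array(px,float).reshape(-1,1,2),K,d).reshape(-1,2)
    return np.c_[u,np.ones(len(u))]@Rm.T
def onz(C,px,z):
    r=rays(C,px);return C[3]+r*((z-C[3][2])/r[:,2])[:,None]
def proj(C,P):
    K,d,Rm,p=C;return cv2.projectPoints(np.array(P,float).reshape(-1,1,3),cv2.Rodrigues(Rm.T)[0],-Rm.T@p,K,d)[0].reshape(-1,2)
def rel(pos,rot=None):
    "shift/turn row numbers from current measured tool pose to world target"
    s=bot.get_state();r0=R.from_quat(s["orientation"])
    a=r0.inv().apply(np.array(pos)-s["tcp_pos"])/0.1
    b=(r0.inv()*rot).as_rotvec()/np.pi if rot is not None else np.zeros(3)
    return np.round(a,3),np.round(b,4)
E
python3 - <<'E'
from h import *
for n in("top","side","wrist"):
    C=cam(n); cv2.imwrite(f"pics/{n}0.png",bot.grab_frame(n)); print(n,C[3].round(3),C[2][:,2].round(3),C[0][0,0])
s=bot.get_state();print(s)
print(bot.camera_info("wrist")["mount"])
E
```

```text
pics
top [ 0.372 -0.004  1.017] [ 0.171  0.019 -0.985] 475.6636380271081
side [-0.108 -0.688  0.718] [ 0.566  0.604 -0.562] 553.0047749881286
wrist [0.061 0.527 0.373] [ 0.279 -0.075 -0.957] 384.6744860471867
{'t': 0.15, 'joint_pos': array([ 1.24470839e+00,  5.26580939e-02,  1.40148533e+00,  1.03325814e-06,
        1.68858835e+00, -7.02796696e-02]), 'joint_vel': array([ 0.00053039, -0.00229573, -0.00274042, -0.00090049,  0.00114294,
       -0.000513  ]), 'joint_efforts': array([ 4.96871799e-04, -3.81949282e+01, -3.60424697e+01, -3.15101545e-05,
        4.61351956e-03, -4.58092802e-05]), 'tcp_pos': array([0.1327431 , 0.50773675, 0.25268679]), 'orientation': array([ 1.27555596e-01,  9.91831259e-01, -5.58307427e-04, -1.12642569e-04]), 'contact_force': array([ 0.87748495, -0.04281553,  0.29222983]), 'moment': array([-0.01358769, -0.00171402,  0.02327973]), 'finger_force': 0.0, 'width': 1.0016927876449295}
[[-2.30447419e-04 -9.57260472e-01 -2.89227134e-01  7.43090056e-02]
 [ 9.99999729e-01 -1.81903106e-05 -7.36564679e-04  2.93009585e-04]
 [ 6.99823121e-04 -2.89227225e-01  9.57260217e-01 -1.20873975e-01]
 [ 0.00000000e+00  0.00000000e+00  0.00000000e+00  1.00000000e+00]]
```

View pics/top0.png

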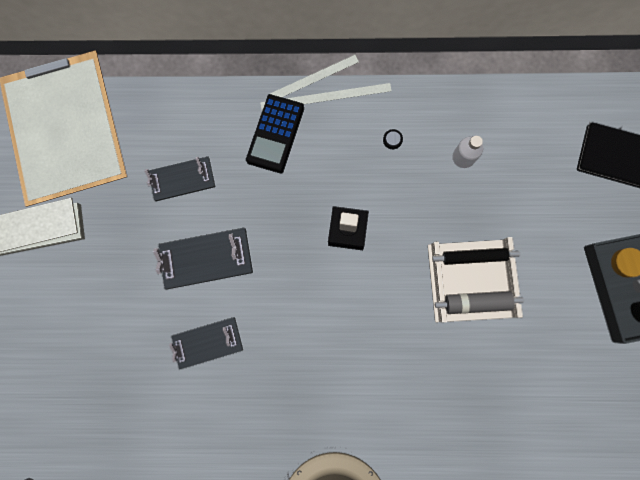

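View pics/side0.png

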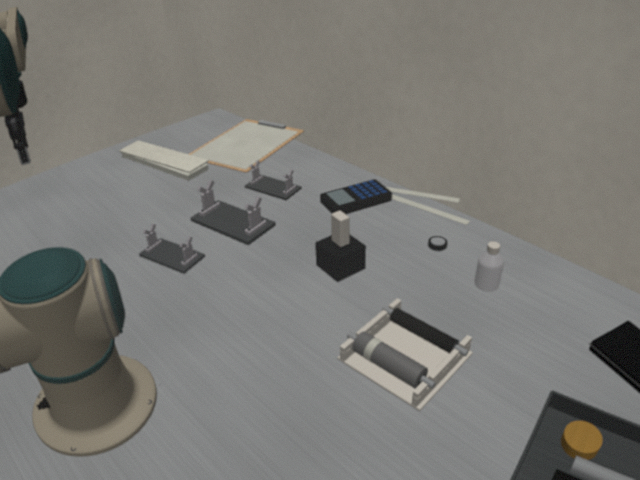

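Top view: the cradle candidates sit at (181,179), (204,258) and (207,343), and the middle one is clearly the largest. The rack is at (475,280), with the grey thick roller in its lower slots: pale band at (463,303), black spare at (476,256). The gauge is in its holder at (348,227), the keypad at (275,133), the zero plate at (393,139) and the cleaner at (469,150). Next I'll measure these.

```bash
python3 - <<'E'
from h import *
C=cam("top");im=cv2.imread("pics/top0.png");g=cv2.cvtColor(im,cv2.COLOR_BGR2GRAY)
def blob(m,roi):
    x0,y0,x1,y1=roi;mm=np.zeros_like(m);mm[y0:y1,x0:x1]=m[y0:y1,x0:x1]
    c=max(cv2.findContours(mm,0,1)[0],key=cv2.contourArea);return c
def rect(c,z,name):
    p=onz(C,c.reshape(-1,2),z)[:,:2]
    (cx,cy),(w,h),a=cv2.minAreaRect((p*1000).astype(np.float32))
    b=cv2.boxPoints(((cx,cy),(w,h),a));e=max((b[1]-b[0],b[2]-b[1]),key=np.linalg.norm)
    yaw=np.degrees(np.arctan2(e[1],e[0]))
    print(name,"c",round(cx,1),round(cy,1),"size",round(w,1),round(h,1),"long-axis dir deg",round(yaw,1))
dark=((g<75)*255).astype(np.uint8)
dk=cv2.morphologyEx(dark,cv2.MORPH_CLOSE,np.ones((5,5)))
for r,n in(((140,150,220,205),"cr1"),((145,220,260,295),"cr2"),((160,312,250,375),"cr3")): rect(blob(dk,r),.012,n)
hm=cv2.morphologyEx(((g<60)*255).astype(np.uint8),cv2.MORPH_CLOSE,np.ones((5,5)))
rect(blob(hm,(320,200,375,255)),.06,"holder")
rect(blob(((g>170)*255).astype(np.uint8),(320,200,375,255)),.13,"gauge top")
rect(blob(((g<50)*255).astype(np.uint8),(436,244,516,268)),.032,"spare")
print("grey along roller", g[303,430:525].tolist())
print("grey across roller", g[285:322,490].tolist())
a=cv2.resize(im[145:375,140:265],None,fx=2.5,fy=2.5,interpolation=2)
b=cv2.resize(im[200:330,320:530],None,fx=2.3,fy=2.3,interpolation=2)
o=np.zeros((580,800,3),np.uint8);o[:a.shape[0],:a.shape[1]]=a;o[:b.shape[0],315:315+b.shape[1]]=b
s=cv2.imread("pics/side0.png")[305:410,330:480];s=cv2.resize(s,None,fx=2.6,fy=2.6);o[302:302+s.shape[0],315:315+s.shape[1]]=s[:278]
cv2.imwrite("pics/crop1.png",o)
E
```

```text
cr1 c 673.5 336.6 size 72.0 137.0 long-axis dir deg -75.9
cr2 c 497.0 277.9 size 98.7 193.7 long-axis dir deg -79.0
cr3 c 320.7 265.1 size 69.5 138.8 long-axis dir deg -73.3
holder c 553.4 -27.8 size 73.7 82.2 long-axis dir deg -7.6
gauge top c 557.8 -28.3 size 31.8 22.0 long-axis dir deg 81.6
spare c 499.6 -293.6 size 25.4 134.1 long-axis dir deg -86.3
grey along roller [158, 158, 156, 141, 176, 115, 139, 143, 145, 146, 145, 144, 142, 144, 146, 150, 142, 60, 39, 105, 114, 113, 112, 113, 113, 112, 113, 113, 114, 112, 108, 113, 182, 203, 203, 203, 202, 204, 206, 154, 113, 108, 110, 112, 110, 111, 111, 110, 109, 109, 110, 109, 109, 110, 109, 109, 109, 107, 109, 108, 106, 109, 107, 107, 107, 107, 107, 105, 106, 106, 106, 105, 106, 105, 106, 106, 104, 105, 104, 104, 106, 103, 102, 103, 120, 144, 182, 198, 179, 154, 140, 139, 140, 149, 153]
grey across roller [217, 216, 216, 216, 218, 219, 201, 107, 65, 80, 89, 96, 101, 102, 106, 108, 112, 109, 106, 104, 101, 95, 92, 84, 74, 54, 84, 201, 221, 217, 216, 218, 219, 200, 167, 155, 159]
```

View pics/crop1.png

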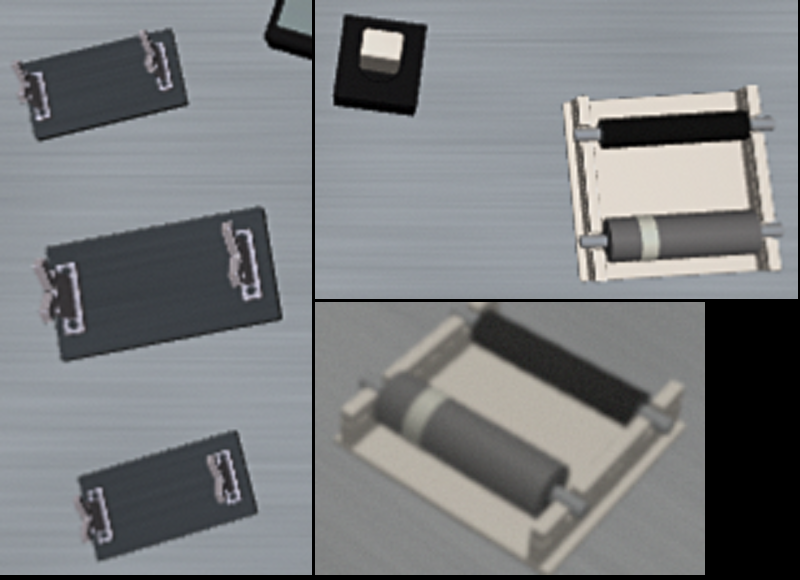

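The crop confirms the choice. The middle cradle plate measures 99×194 mm, matching 100×190. The other two are about 70×138 mm and too small. The thick roller is the grey one with the pale band towards world +y; the thin black one is the spare. I'll move over the cradle first, since it is on the way.

Emit:
carry_out([
  [-1,-0.32,0,0,0,0.398,-1],
  [-1,-0.32,0,0,0,0.398,-1],
  [-1,-0.32,0,0,0,0.398,-1],
  [-1,-0.32,0,0,0,0.398,-1],
  [-1,-0.32,0,0,0,0.398,-1],
  [-1,-0.32,0,0,0,0.398,-1],
  [-1,-0.32,0,0,0,0.398,-1],
  [-1,-0.32,0,0,0,0.398,-1],
  [-1,-0.32,0,0,0,0.398,-1],
  [-1,-0.32,0,0,0,0.398,-1],
])

```text
t: 0.98
tcp_pos: [0.2214, 0.4516, 0.253]
orientation: [0.686, 0.728, -0.0, 0.0]
contact_force: [-0.5, -0.1, 0.2]
width: 1.003
finger_force: 0.0
```

Emit:
carry_out([
  [-0.64,0.88,0,0,0,0,-1],
  [-0.64,0.88,0,0,0,0,-1],
  [-0.64,0.88,0,0,0,0,-1],
])

```text
t: 1.23
tcp_pos: [0.3152, 0.3919, 0.253]
orientation: [0.684, 0.73, -0.0, 0.0]
contact_force: [0.0, 0.6, 0.2]
width: 0.998
finger_force: 0.0
```

Emit:
carry_out([
  [-0.64,0.88,0,0,0,0,-1],
  [-0.64,0.88,0,0,0,0,-1],
  [-0.64,0.88,0,0,0,0,-1],
])

```text
t: 1.48
tcp_pos: [0.4078, 0.3331, 0.2529]
orientation: [0.684, 0.729, -0.0, 0.0]
contact_force: [0.6, 0.3, -0.4]
width: 1.001
finger_force: 0.0
```

Emit:
carry_out([
  [-0.64,0.88,0,0,0,0,-1],
  [-0.64,0.88,0,0,0,0,-1],
  [-0.64,0.88,0,0,0,0,-1],
  [-0.64,0.88,0,0,0,0,-1],
  [-0.64,0.88,0,0,0,0,-1],
])

```text
t: 1.9
tcp_pos: [0.4981, 0.2762, 0.2524]
orientation: [0.685, 0.729, -0.001, -0.0]
contact_force: [-0.8, 0.1, -1.2]
width: 0.998
finger_force: 0.0
```

```bash
python3 - <<'E'
from h import *
C=cam("wrist");im=bot.grab_frame("wrist");cv2.imwrite("pics/w1.png",im)
g=cv2.cvtColor(im,cv2.COLOR_BGR2GRAY)
print(proj(C,[[.497,.278,.012]]), g[::60,::80])
m=cv2.morphologyEx(((g<75)*255).astype(np.uint8),cv2.MORPH_CLOSE,np.ones((9,9)))
for c in cv2.findContours(m,0,1)[0]:
    if cv2.contourArea(c)<5000: continue
    p=onz(C,c.reshape(-1,2),.012)[:,:2]*1000
    print(cv2.minAreaRect(p.astype(np.float32)),cv2.boundingRect(c))
C=cam("top")
# roller drum outline midpoints: across top pixel rows at col 490; drum ends
print("roller c", onz(C,[[481.5,302.5]],.04), "rack holder axis", onz(C,[[490,292],[490,311]],.04))
E
```

```text
[[320.76821667 206.759718  ]] [[194 200 198 202 196 197 194 195]
 [195 202 199 203 197 199 198 204]
 [201 200 198 203 171 201 112 202]
 [202 201 102 207 101 205  73 195]
 [202 198 108 201  99 196 199 203]
 [201 200 198 205 131 189 197 202]
 [195 193 115 201 194 196 116 164]
 [ 46  43  43 201 201 195  41  36]]
((506.38848876953125, 63.981170654296875), (751.4620361328125, 235.2538299560547), 4.466787815093994) (0, 297, 640, 183)
roller c [[ 0.40363591 -0.29773853  0.04      ]] rack holder axis [[ 0.42476234 -0.31593923  0.04      ]
 [ 0.38675196 -0.3137826   0.04      ]]
```

View pics/w1.png

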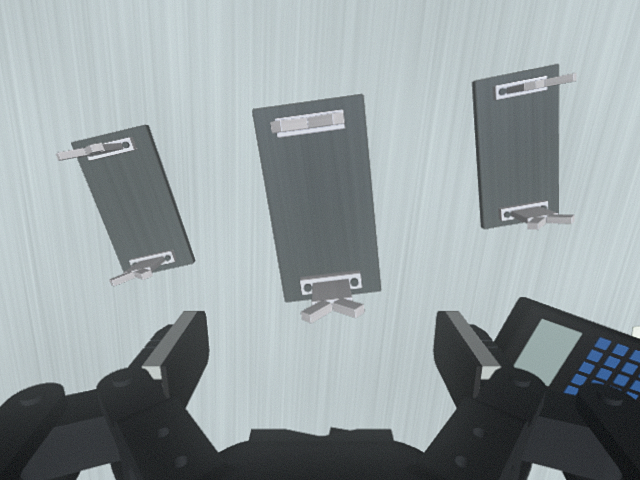

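The wrist view shows the middle cradle, with plate corners near (253,108), (363,94), (381,291) and (286,302), V uprights at (309,122) and (333,305), and the small cradles on either side. I'll measure it and head for the rack.

```bash
python3 - <<'E'
from h import *
C=cam("wrist");im=cv2.imread("pics/w1.png");g=cv2.cvtColor(im,cv2.COLOR_BGR2GRAY)
# side edges of the plate: left/right transitions per row between the uprights; ends by column
L=[];Rr=[]
for r in range(145,265,4):
    c=np.where(g[r,230:400]<150)[0]+230;L.append((c[0]-.5,r));Rr.append((c[-1]+.5,r))
T=[]
for x in range(262,356,6):
    c=np.where(g[80:125,x]<150)[0]
    if len(c):T.append((x,80+c[0]-.5))
def line(px,z):
    p=onz(C,px,z)[:,:2]*1000;v=cv2.fitLine(p.astype(np.float32),cv2.DIST_HUBER,0,.01,.01).ravel();return v
a,b,t=line(L,.012),line(Rr,.012),line(T,.012)
for v in(a,b,t): print(v.round(3),np.degrees(np.arctan2(v[1],v[0])).round(2))
d=a[:2]*np.sign(a[1])+b[:2]*np.sign(b[1]);d/=np.linalg.norm(d);n=np.array([d[1],-d[0]])
print("width",(b[2:]-a[2:])@n)
end=t[2:];mid=(a[2:]+b[2:])/2
ctr=mid+d*((end-mid)@d-95);print("centre from far end",ctr,"yaw y",np.degrees(np.arctan2(d[1],d[0])))
P=[]
for k in(76,-76):
    for s in(-18.5,0,18.5):P.append([*(ctr+d*k+n*s)/1000,.09 if s else .0715])
print("expected rim px",proj(C,[np.array(p) for p in P]).round(1).tolist())
E
```

```text
[ 1.96000e-01 -9.81000e-01  4.49647e+02  2.57467e+02] -78.71
[ 1.91000e-01 -9.82000e-01  5.44661e+02  2.90966e+02] -78.99
[9.81000e-01 1.93000e-01 4.88038e+02 3.74338e+02] 11.12
width 99.69942
centre from far end [496.18823 279.11566] yaw y 101.15317
expected rim px [[280.3, 126.0], [307.3, 122.7], [332.5, 118.8], [310.2, 318.8], [332.0, 306.1], [355.2, 313.5]]
```

Emit:
carry_out([
  [-0.96,-0.2,0,0,0,0,-1],
  [-0.96,-0.2,0,0,0,0,-1],
  [-0.96,-0.2,0,0,0,0,-1],
])

```text
t: 2.2
tcp_pos: [0.4823, 0.178, 0.2533]
orientation: [0.684, 0.73, -0.001, 0.0]
contact_force: [-0.4, 0.1, -0.2]
width: 0.996
finger_force: 0.0
```

Emit:
carry_out([
  [-0.96,-0.2,0,0,0,0,-1],
  [-0.96,-0.2,0,0,0,0,-1],
  [-0.96,-0.2,0,0,0,0,-1],
])

```text
t: 2.45
tcp_pos: [0.4686, 0.0806, 0.2536]
orientation: [0.684, 0.73, -0.0, 0.001]
contact_force: [-0.0, 0.7, -0.7]
width: 0.998
finger_force: 0.0
```

Emit:
carry_out([
  [-0.96,-0.2,0,0,0,0,-1],
  [-0.96,-0.2,0,0,0,0,-1],
  [-0.96,-0.2,0,0,0,0,-1],
])

```text
t: 2.7
tcp_pos: [0.455, -0.0164, 0.2535]
orientation: [0.684, 0.729, -0.0, 0.001]
contact_force: [-0.3, -0.4, 0.2]
width: 0.998
finger_force: 0.0
```

Emit:
carry_out([
  [-0.96,-0.2,0,0,0,0,-1],
  [-0.96,-0.2,0,0,0,0,-1],
  [-0.96,-0.2,0,0,0,0,-1],
])

```text
t: 2.95
tcp_pos: [0.4414, -0.1136, 0.2534]
orientation: [0.684, 0.729, -0.0, 0.001]
contact_force: [-0.1, 0.7, -0.7]
width: 1.0
finger_force: 0.0
```

Emit:
carry_out([
  [-0.96,-0.2,0,0,0,0,-1],
  [-0.96,-0.2,0,0,0,0,-1],
  [-0.96,-0.2,0,0,0,0,-1],
])

```text
t: 3.2
tcp_pos: [0.4278, -0.2107, 0.2533]
orientation: [0.684, 0.729, -0.0, 0.0]
contact_force: [1.3, -0.3, -1.0]
width: 0.999
finger_force: 0.0
```

Emit:
carry_out([
  [-0.92,-0.3,0.5,0,0,0,-1],
  [-0.92,-0.3,0.5,0,0,0,-1],
  [-0.92,-0.3,0.5,0,0,0,-1],
  [-0.92,-0.3,0.5,0,0,0,-1],
  [-0.92,-0.3,0.5,0,0,0,-1],
  [-0.92,-0.3,0.5,0,0,0,-1],
])

```text
t: 3.7
tcp_pos: [0.4054, -0.3009, 0.2039]
orientation: [0.683, 0.73, 0.0, 0.0]
contact_force: [0.5, -0.5, 0.2]
width: 0.996
finger_force: 0.0
```

```bash
python3 - <<'E'
from h import *
C=cam("wrist");im=bot.grab_frame("wrist");cv2.imwrite("pics/w2.png",im)
print(proj(C,[[.404,-.298,.052],[.404,-.298,.032]]),bot.get_state()["tcp_pos"])
E
```

```text
[[319.78139829 229.15400136]
 [319.83549318 222.68437272]] [ 0.40561315 -0.30083212  0.20425728]
```

View pics/w2.png

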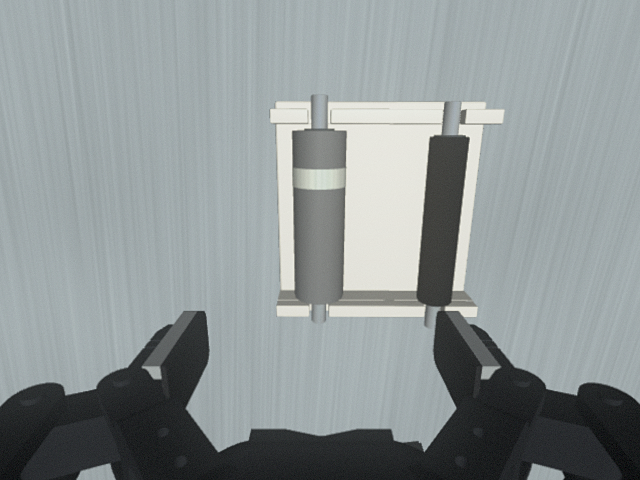

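The wrist view shows the grey drum at cols 293–346, rows 129–303, with the pale band at rows 168–189 and its journals at (319,97) and (318,320). The black spare is at col 443.

```bash
python3 - <<'E'
from h import *
C=cam("wrist");im=cv2.imread("pics/w2.png");g=cv2.cvtColor(im,cv2.COLOR_BGR2GRAY).astype(int)
M=[]
for r in list(range(135,163,3))+list(range(195,287,3)):
    c=np.where(g[r,285:356]<170)[0]+285;M.append(((c[0]+c[-1])/2,r))
p=onz(C,M,.034)[:,:2]*1000;v=cv2.fitLine(p.astype(np.float32),cv2.DIST_HUBER,0,.01,.01).ravel()
print("axis",v,np.degrees(np.arctan2(v[1],v[0])))
col=g[:,318:322].mean(1);print([(r,int(col[r])) for r in list(range(122,136))+list(range(163,172))+list(range(184,194))+list(range(296,310))])
ends=onz(C,[[320,129.5],[320,168],[320,189],[319,302]],.052)*1000;print(ends.round(1),"len",np.linalg.norm(ends[0]-ends[3]))
E
```

```text
axis [ 6.4948782e-02 -9.9788862e-01  4.0290717e+02 -2.9181119e+02] -86.276085
[(122, 172), (123, 172), (124, 172), (125, 171), (126, 174), (127, 175), (128, 140), (129, 101), (130, 108), (131, 130), (132, 139), (133, 139), (134, 138), (135, 138), (163, 137), (164, 138), (165, 138), (166, 137), (167, 134), (168, 138), (169, 181), (170, 221), (171, 218), (184, 218), (185, 217), (186, 216), (187, 218), (188, 220), (189, 191), (190, 136), (191, 133), (192, 135), (193, 136), (296, 130), (297, 131), (298, 131), (299, 131), (300, 131), (301, 130), (302, 131), (303, 129), (304, 143), (305, 163), (306, 168), (307, 168), (308, 166), (309, 166)]
[[ 399.9 -228.4   52. ]
 [ 401.6 -254.1   52. ]
 [ 402.6 -268.7   52. ]
 [ 407.6 -356.5   52. ]] len 128.39245522009318
```

Emit:
carry_out([
  [0.075,-0.021,0.9,0,0,0,-1],
  [0.075,-0.021,0.9,0,0,0,-1],
  [0.075,-0.021,0.9,0,0,0,-1],
  [0.075,-0.021,0.9,0,0,0,-1],
])

```text
t: 4.08
tcp_pos: [0.4016, -0.2926, 0.1115]
orientation: [0.683, 0.73, -0.0, -0.003]
contact_force: [1.2, -0.2, -0.1]
width: 1.002
finger_force: 0.0
```

Emit:
carry_out([
  [0,0,0.3,0,0,0,-1],
  [0,0,0.5,0,0,0,-1],
  [0,0,0.65,0,0,0,-1],
  [0,0,0.78,0,0,0,-1],
  [0,0,0.78,0,0,0,-1],
  [0,0,0.78,0,0,0,-1],
])

```text
t: 4.58
tcp_pos: [0.4036, -0.2953, 0.0377]
orientation: [0.684, 0.73, 0.0, 0.001]
contact_force: [0.5, -0.5, 0.1]
width: 0.994
finger_force: 0.0
```

Emit:
carry_out([
  [0,0,0.02,0,0,0,0.1],
  [0,0,0.02,0,0,0,0.5],
  [0,0,0.02,0,0,0,1],
  [0,0,0.02,0,0,0,1],
  [0,0,0.02,0,0,0,1],
  [0,0,0.02,0,0,0,1],
  [0,0,0.02,0,0,0,1],
  [0,0,0.02,0,0,0,1],
], force=45)

```text
t: 5.25
tcp_pos: [0.4025, -0.295, 0.0344]
orientation: [0.684, 0.73, 0.0, 0.001]
contact_force: [-1.9, 0.9, 4.6]
width: 0.454
finger_force: 44.5
```

Emit:
carry_out([
  [0,0,-0.1,0,0,0,1],
  [0,0,-0.3,0,0,0,1],
  [0,0,-0.6,0,0,0,1],
  [0,0,-1,0,0,0,1],
  [0,0,-1,0,0,0,1],
])

```text
t: 5.67
tcp_pos: [0.4048, -0.2968, 0.1418]
orientation: [0.684, 0.73, 0.0, 0.006]
contact_force: [0.1, -1.3, -1.4]
width: 0.453
finger_force: 46.4
```

Emit:
carry_out([
  [0,0,-0.35,0,0,0,1],
  [0,0,-0.7,0,0,0,1],
  [0,0,-0.9,0,0,0,1],
  [0,0,-0.9,0,0,0,1],
  [0,0,-0.9,0,0,0,1],
])

```text
t: 6.08
tcp_pos: [0.4023, -0.2947, 0.2235]
orientation: [0.684, 0.73, 0.0, 0.001]
contact_force: [-0.1, -0.2, -4.2]
width: 0.452
finger_force: 47.3
```

Emit:
carry_out([
  [0.2,0.05,0,0,0,0,1],
  [0.55,0.12,0,0,0,0,1],
  [0.942,0.218,0,0,0,0,1],
])

```text
t: 6.33
tcp_pos: [0.4165, -0.1985, 0.22]
orientation: [0.685, 0.729, -0.001, -0.003]
contact_force: [-0.1, 0.6, -3.5]
width: 0.456
finger_force: 47.1
```

Emit:
carry_out([
  [0.31,0.073,0,0,0,0,1],
  [0.63,0.145,0,0,0,0,1],
  [0.942,0.218,0,0,0,0,1],
])

```text
t: 6.58
tcp_pos: [0.4324, -0.1019, 0.2203]
orientation: [0.684, 0.73, -0.001, -0.002]
contact_force: [1.3, -0.5, -4.5]
width: 0.451
finger_force: 47.1
```

Emit:
carry_out([
  [0.31,0.073,0,0,0,0,1],
  [0.63,0.145,0,0,0,0,1],
  [0.942,0.218,0,0,0,0,1],
])

```text
t: 6.83
tcp_pos: [0.448, -0.0066, 0.2204]
orientation: [0.684, 0.73, -0.001, -0.002]
contact_force: [0.8, -0.0, -4.6]
width: 0.454
finger_force: 47.1
```

Emit:
carry_out([
  [0.31,0.073,0,0,0,0,1],
  [0.63,0.145,0,0,0,0,1],
  [0.942,0.218,0,0,0,0,1],
])

```text
t: 7.08
tcp_pos: [0.4636, 0.0886, 0.2203]
orientation: [0.684, 0.73, -0.002, -0.002]
contact_force: [1.2, -0.3, -3.9]
width: 0.454
finger_force: 47.1
```

Emit:
carry_out([
  [0.31,0.073,0,0,0,0,1],
  [0.63,0.145,0,0,0,0,1],
  [0.942,0.218,0,0,0,0,1],
])

```text
t: 7.33
tcp_pos: [0.4793, 0.1839, 0.2201]
orientation: [0.684, 0.73, -0.002, -0.001]
contact_force: [0.8, -0.4, -4.0]
width: 0.457
finger_force: 47.1
```

Emit:
carry_out([
  [0.31,0.073,0,0,0,0,1],
  [0.55,0.13,0,0,0,-0.02,1],
  [0.75,0.17,0,0,0,-0.041,1],
  [0.9,0.2,0,0,0,-0.041,1],
  [0.942,0.218,0,0,0,-0.041,1],
  [0.942,0.218,0,0,0,-0.041,1],
  [0.942,0.218,0,0,0,-0.041,1],
])

```text
t: 7.92
tcp_pos: [0.4956, 0.2771, 0.2215]
orientation: [0.636, 0.772, -0.001, -0.001]
contact_force: [0.0, -0.5, -3.9]
width: 0.456
finger_force: 47.1
```

```bash
python3 - <<'E'
from h import *
C=cam("wrist");im=bot.grab_frame("wrist");cv2.imwrite("pics/w3.png",im)
s=bot.get_state();print(s["tcp_pos"],s["orientation"],s["width"],s["finger_force"],s["contact_force"])
E
```

```text
[0.495769   0.27686338 0.22210073] [ 6.35725490e-01  7.71914461e-01 -1.03058189e-03 -3.22977839e-04] 0.45488346625873444 47.102108001708984 [ 0.29991823  1.27170743 -2.81887571]
```

View pics/w3.png

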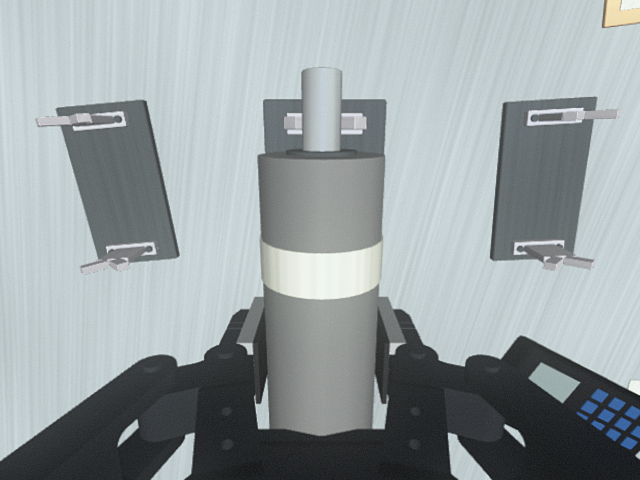

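The roller is held straight, band at rows 236–298, with the cradle's far upright in line behind it at col ~325. I'll check the offsets.

```bash
python3 - <<'E'
from h import *
C=cam("wrist");im=cv2.imread("pics/w3.png");g=cv2.cvtColor(im,cv2.COLOR_BGR2GRAY).astype(int)
s=bot.get_state();T=R.from_quat(s["orientation"])
def tool(P):return T.inv().apply(np.atleast_2d(P)-s["tcp_pos"])*1000
c=g[200:320,320];b=np.where(c>190)[0]+200;print("band rows",b[0],b[-1])
zt=s["tcp_pos"][2]+.0176
print("band in tool",tool(onz(C,[[321,b[0]-.5],[321,b[-1]+.5]],zt)).round(1))
r=180;d=np.where(abs(g[r]-110)<60)[0];row=g[r,240:400];e=np.where(row<160)[0]+240;print("drum cols r180",e[0],e[-1])
J=[]
for r in range(75,140,5):
    gx=np.abs(np.diff(cv2.GaussianBlur(im,(3,3),0)[r,290:355].astype(int).sum(1)));i=np.argmax(gx[5:20])+5;k=np.argmax(gx[40:60])+40;J.append(((i+k)/2+290.5,r))
print(J[::4]);jt=tool(onz(C,J,s["tcp_pos"][2]-.0024));print("journal in tool",jt[[0,-1]].round(1))
D=[]
for r in range(170,235,5):
    e=np.where(g[r,240:400]<165)[0]+240;D.append(((e[0]+e[-1])/2,r))
print("drum mid tool",tool(onz(C,D,s["tcp_pos"][2]-.0024))[[0,-1]].round(1))
# cradle plate far part
L=[];Q=[]
for r in range(106,150,4):
    e=np.where(g[r,255:400]<140)[0]+255;L.append((e[0]-.5,r));Q.append((e[-1]+.5,r))
t=[(x,100) for x in(275,)]
l=onz(C,L,.012)*1000;q=onz(C,Q,.012)*1000
print("plate L,R world",l[0],q[0],"width",np.linalg.norm((l-q).mean(0)),"mid tool",tool((l.mean(0)+q.mean(0))/2000),)
print("cradle ctr in tool",tool([.4965,.279,.08]), "tool yaw",np.degrees(np.arctan2(*T.apply([1,0,0])[[1,0]])))
E
```

```text
band rows 253 299
band in tool [[ 40.5  -0.4 -17.6]
 [ 26.   -0.4 -17.6]]
drum cols r180 258 383
[(np.float64(321.0), 75), (np.float64(321.5), 95), (np.float64(321.5), 115), (np.float64(321.5), 135)]
journal in tool [[88.9 -0.4  2.3]
 [72.  -0.2  2.3]]
drum mid tool [[61.4 -0.4  2.4]
 [41.8 -0.4  2.4]]
plate L,R world [431.21703229 356.47899968  12.        ] [528.82092283 375.49659446  12.        ] width 99.36545114390779 mid tool [[ 75.16708599   2.19568639 210.03581056]]
cradle ctr in tool [[  2.07219751   1.41148601 142.09655378]] tool yaw 101.05236451137272
```

Emit:
carry_out([
  [0.008,0.021,0.3,0,0,0,1],
  [0.008,0.021,0.6,0,0,0,1],
  [0.008,0.021,0.85,0,0,0,1],
  [0.008,0.021,1,0,0,0,1],
  [0.008,0.021,1,0,0,0,1],
])

```text
t: 8.38
tcp_pos: [0.496, 0.2769, 0.1187]
orientation: [0.636, 0.772, -0.004, -0.002]
contact_force: [-0.5, -0.0, -3.9]
width: 0.45
finger_force: 47.0
```

Emit:
carry_out([
  [0,0,0.1,0,0,0,1],
  [0,0,0.2,0,0,0,1],
  [0,0,0.26,0,0,0,1],
  [0,0,0.3,0,0,0,1],
  [0,0,0.32,0,0,0,1],
  [0,0,0.32,0,0,0,1],
])

```text
t: 8.88
tcp_pos: [0.4979, 0.279, 0.0911]
orientation: [0.635, 0.772, -0.0, -0.0]
contact_force: [-1.2, -0.8, -3.1]
width: 0.451
finger_force: 47.1
```

Emit:
carry_out([
  [0,0,0.02,0,0,0,1],
  [0,0,0.04,0,0,0,1],
  [0,0,0.055,0,0,0,1],
  [0,0,0.055,0,0,0,1],
  [0,0,0.055,0,0,0,1],
])

```text
t: 9.3
tcp_pos: [0.4979, 0.2791, 0.0858]
orientation: [0.635, 0.772, 0.0, -0.0]
contact_force: [0.7, -0.4, -2.9]
width: 0.453
finger_force: 47.1
```

Emit:
carry_out([
  [0,0,0.015,0,0,0,1],
  [0,0,0.025,0,0,0,1],
  [0,0,0.025,0,0,0,1],
  [0,0,0.025,0,0,0,1],
])

```text
t: 9.63
tcp_pos: [0.4979, 0.279, 0.0832]
orientation: [0.635, 0.772, -0.0, -0.0]
contact_force: [0.6, 0.2, -3.4]
width: 0.454
finger_force: 47.1
```

Emit:
carry_out([
  [0,0,0.01,0,0,0,1],
  [0,0,0.015,0,0,0,1],
  [0,0,0.015,0,0,0,1],
  [0,0,0.015,0,0,0,1],
])

```text
t: 9.97
tcp_pos: [0.4981, 0.2791, 0.083]
orientation: [0.635, 0.772, 0.0, 0.0]
contact_force: [-4.3, -2.2, 5.3]
width: 0.455
finger_force: 48.0
```

Emit:
carry_out([
  [0,-0.01,0,0,0,0,1],
  [0,-0.01,0,0,0,0,1],
  [0,-0.01,0,0,0,0,1],
])

```text
t: 10.22
tcp_pos: [0.4974, 0.279, 0.0824]
orientation: [0.635, 0.772, 0.001, 0.0]
contact_force: [-0.3, -1.0, 3.1]
width: 0.454
finger_force: 47.7
```

Emit:
carry_out([
  [0,0,0,0,0,0,0.0],
  [0,0,0,0,0,0,-0.3],
  [0,0,0,0,0,0,-0.6],
  [0,0,0,0,0,0,-1],
  [0,0,0,0,0,0,-1],
  [0,0,0,0,0,0,-1],
  [0,0,0,0,0,0,-1],
  [0,0,0,0,0,0,-1],
])

```text
t: 10.88
tcp_pos: [0.497, 0.2789, 0.0818]
orientation: [0.635, 0.772, 0.0, -0.0]
contact_force: [0.1, 0.8, -0.3]
width: 1.003
finger_force: 0.0
```

Emit:
carry_out([
  [0,0,-0.2,0,0,0,-1],
  [0,0,-0.5,0,0,0,-1],
  [0,0,-0.8,0,0,0,-1],
  [0,0,-1,0,0,0,-1],
  [0,0,-1,0,0,0,-1],
])

```text
t: 11.3
tcp_pos: [0.4988, 0.2797, 0.1877]
orientation: [0.635, 0.772, 0.004, 0.002]
contact_force: [-0.0, 0.4, 1.6]
width: 1.002
finger_force: 0.0
```

Emit:
carry_out([
  [-0.2,0,-0.4,0,0,0,-1],
  [-0.2,0,-0.4,0,0,0,-1],
  [-0.2,0,-0.4,0,0,0,-1],
  [-0.2,0,-0.4,0,0,0,-1],
  [-0.2,0,-0.4,0,0,0,-1],
])

```text
t: 11.72
tcp_pos: [0.5002, 0.2593, 0.22]
orientation: [0.635, 0.772, -0.001, -0.001]
contact_force: [0.0, 0.3, 0.2]
width: 0.998
finger_force: 0.0
```

```bash
python3 - <<'E'
from h import *
C=cam("wrist");im=bot.grab_frame("wrist");cv2.imwrite("pics/w4.png",im)
s=bot.get_state();print(s["tcp_pos"],s["orientation"])
E
```

```text
[0.50021146 0.25930412 0.21994269] [ 6.35234272e-01  7.72318134e-01 -1.25948419e-03 -7.29669349e-04]
```

View pics/w4.png

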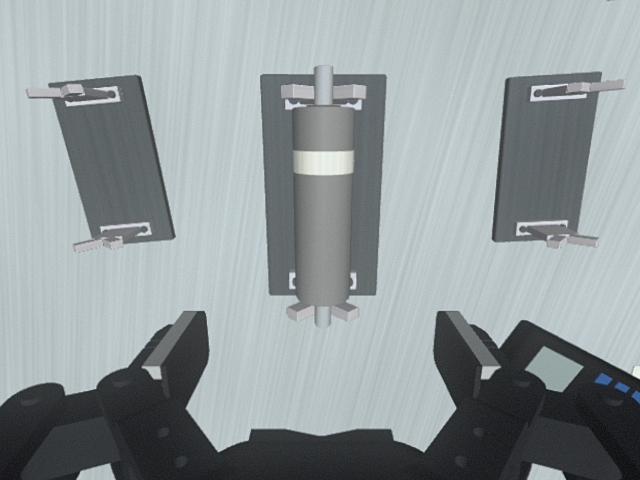

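The roller sits in both Vs: drum at cols 293–354, band at rows 151–175, journals centred between the V arms at (323,92) and (323,312). I'll measure the band and move on to the gauge.

```bash
python3 - <<'E'
from h import *
C=cam("wrist");im=cv2.imread("pics/w4.png");g=cv2.cvtColor(im,cv2.COLOR_BGR2GRAY).astype(int)
b=np.where(g[140:190,323]>190)[0]+140
print("band ctr",(onz(C,[[323.5,b[0]-.5],[323.5,b[-1]+.5]],.10)*1000).round(1))
# drum ends
c=g[100:115,323];print(c.tolist(),g[295:312,323].tolist())
# drum mid columns via edge pairs
e=[]
for r in list(range(115,150,5))+list(range(180,270,6)):
    row=cv2.GaussianBlur(im,(3,3),0)[r].astype(int).sum(1);gr=np.abs(np.diff(row));i=np.argmax(gr[283:310])+283;k=np.argmax(gr[338:366])+338;e.append(((i+k)/2+.5,r))
p=(onz(C,e,.082)*1000)[:,:2];v=cv2.fitLine(p.astype(np.float32),cv2.DIST_HUBER,0,.01,.01).ravel()
print("axis",v,np.degrees(np.arctan2(v[1],v[0])))
E
```

```text
band ctr [[489.3 319.1 100. ]
 [492.1 304.9 100. ]]
[192, 193, 195, 201, 179, 122, 123, 153, 155, 152, 156, 159, 159, 158, 155] [149, 145, 150, 149, 147, 148, 150, 150, 149, 149, 144, 159, 182, 193, 192, 192, 192]
axis [ 1.8901518e-01 -9.8197418e-01  4.9451639e+02  2.8659778e+02] -79.104675
```

Emit:
carry_out([
  [-0.975,0,-0.2,0,0,0.108,-1],
  [-0.975,0,-0.2,0,0,0.108,-1],
  [-0.975,0,-0.2,0,0,0.108,-1],
  [-0.975,0,-0.2,0,0,0.108,-1],
])

```text
t: 12.1
tcp_pos: [0.5202, 0.1608, 0.2417]
orientation: [0.759, 0.651, -0.0, 0.0]
contact_force: [0.5, 0.4, -0.3]
width: 1.002
finger_force: 0.0
```

Emit:
carry_out([
  [-0.93,-0.3,0,0,0,0,-1],
  [-0.93,-0.3,0,0,0,0,-1],
  [-0.93,-0.3,0,0,0,0,-1],
])

```text
t: 12.35
tcp_pos: [0.4746, 0.0739, 0.2402]
orientation: [0.756, 0.654, -0.001, -0.001]
contact_force: [-0.5, -0.2, 0.8]
width: 1.003
finger_force: 0.0
```

Emit:
carry_out([
  [-0.93,0.1,0,0,0,0,-1],
  [-0.93,0.1,0,0,0,0,-1],
  [-0.93,0.1,0,0,0,0,-1],
  [-0.93,0.1,0,0,0,0,-1],
  [-0.93,0.1,0,0,0,0,-1],
])

```text
t: 12.77
tcp_pos: [0.4728, -0.0169, 0.241]
orientation: [0.756, 0.654, -0.0, -0.001]
contact_force: [0.4, 0.7, -0.2]
width: 1.0
finger_force: 0.0
```

```bash
python3 - <<'E'
from h import *
C=cam("wrist");im=bot.grab_frame("wrist");cv2.imwrite("pics/w5.png",im)
s=bot.get_state();print(s["tcp_pos"],s["orientation"],proj(C,[[.5578,-.0283,.13]]))
E
```

```text
[ 0.47283896 -0.0163132   0.24109953] [ 7.56058889e-01  6.54503187e-01 -1.20305582e-04 -7.20772543e-04] [[458.16391982 248.60019549]]
```

View pics/w5.png

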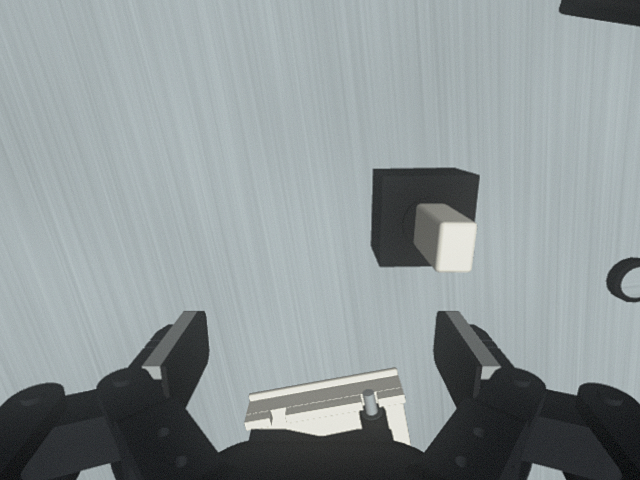

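The gauge handle's top face is at (456,247), projected at (458,249), so the estimate is good to about 2 mm. The handle's long side runs along the image column. Next is a refined measurement.

```bash
python3 - <<'E'
from h import *
C=cam("wrist");im=cv2.imread("pics/w5.png");g=cv2.cvtColor(im,cv2.COLOR_BGR2GRAY)
print(g[255,405:485].tolist())
m=np.zeros_like(g);m[195:280,405:485]=(g[195:280,405:485]>222)*255
c=max(cv2.findContours(m,0,1)[0],key=cv2.contourArea);print(cv2.minAreaRect(c))
p=(onz(C,c.reshape(-1,2),.13)*1000)[:,:2];print("top",cv2.minAreaRect(p.astype(np.float32)))
m=np.zeros_like(g);m[150:290,350:485]=(g[150:290,350:485]<70)*255
c=max(cv2.findContours(m,0,1)[0],key=cv2.contourArea);print(cv2.boundingRect(c),cv2.approxPolyDP(c,6,True).reshape(-1,2).tolist())
print("holder top corners?",(onz(C,[[374,169],[381,266],[478,176],[455,168]],.06)*1000).round(1).tolist())
E
```

```text
[56, 53, 58, 57, 55, 57, 57, 54, 53, 53, 60, 54, 59, 60, 59, 55, 54, 64, 85, 99, 100, 100, 98, 102, 101, 100, 101, 100, 101, 99, 103, 125, 162, 188, 204, 216, 227, 229, 230, 230, 229, 227, 230, 228, 228, 228, 230, 228, 227, 229, 228, 230, 227, 231, 229, 228, 228, 229, 227, 229, 228, 229, 229, 228, 231, 227, 224, 214, 195, 179, 175, 181, 180, 178, 182, 179, 182, 181, 176, 174]
((457.1980285644531, 246.51980590820312), (31.343671798706055, 48.15979766845703), 5.710592269897461)
top ((557.1685180664062, -26.754018783569336), (30.34192657470703, 19.400999069213867), 81.48049926757812)
(371, 168, 108, 98) [[478, 176], [454, 168], [374, 169], [371, 245], [379, 264], [430, 265], [412, 241], [416, 205], [444, 202], [473, 220]]
holder top corners? [[519.0, 20.9, 60.0], [516.5, -59.4, 60.0], [598.1, 3.9, 60.0], [580.8, 12.6, 60.0]]
```

Emit:
carry_out([
  [0.011,0.848,0,0,0,0,-1],
  [0.011,0.848,0,0,0,0,-1],
  [0.011,0.848,0,0,0,0,-1],
  [0.011,0.848,0,0,0,0,-1],
  [0.011,0.848,0,0,0,0,-1],
])

```text
t: 13.23
tcp_pos: [0.5568, -0.0272, 0.2412]
orientation: [0.756, 0.655, -0.0, -0.001]
contact_force: [-0.3, -0.6, 0.0]
width: 0.999
finger_force: 0.0
```

```bash
python3 - <<'E'
from h import *
C=cam("wrist");im=bot.grab_frame("wrist");cv2.imwrite("pics/w6.png",im);g=cv2.cvtColor(im,cv2.COLOR_BGR2GRAY)
s=bot.get_state();print(s["tcp_pos"],proj(C,[[.557,-.0275,.13]]))
m=((g>222)*255).astype(np.uint8);m[:130]=0;m[310:]=0
c=max(cv2.findContours(m,0,1)[0],key=cv2.contourArea);print(cv2.minAreaRect(c))
p=(onz(C,c.reshape(-1,2),.13)*1000)[:,:2];r=cv2.minAreaRect(p.astype(np.float32));print("top",r)
y=int(cv2.minAreaRect(c)[0][1]);print(g[y,270:370].tolist())
print(rel([.557,-.0275,.105]))
E
```

```text
[ 0.5565049  -0.02743911  0.24224305] [[322.38295886 250.20586501]]
((322.5, 249.0), (46.0, 31.0), 90.0)
top ((557.0607299804688, -27.072673797607422), (30.561283111572266, 19.47951889038086), 81.19241333007812)
[175, 175, 178, 177, 178, 180, 162, 92, 54, 64, 60, 63, 60, 63, 60, 60, 62, 66, 60, 62, 61, 67, 55, 64, 62, 65, 59, 64, 60, 61, 61, 60, 56, 74, 156, 193, 209, 221, 228, 229, 227, 229, 228, 229, 229, 229, 229, 229, 228, 230, 229, 229, 230, 229, 230, 230, 230, 231, 228, 229, 229, 229, 229, 231, 229, 228, 230, 226, 221, 217, 171, 98, 62, 61, 55, 59, 57, 61, 62, 63, 59, 66, 61, 61, 63, 63, 63, 60, 61, 56, 61, 56, 60, 57, 56, 60, 55, 69, 167, 189]
(array([-0.   ,  0.004,  1.372]), array([0., 0., 0.]))
```

Emit:
carry_out([
  [0,0.004,0.3,0,0,0,-1],
  [0,0.004,0.6,0,0,0,-1],
  [0,0.004,0.85,0,0,0,-1],
  [0,0.004,0.9,0,0,0,-1],
])

```text
t: 13.62
tcp_pos: [0.5546, -0.0279, 0.1485]
orientation: [0.756, 0.654, -0.002, -0.002]
contact_force: [-1.1, -0.1, -0.6]
width: 0.998
finger_force: 0.0
```

Emit:
carry_out([
  [0,0,0.2,0,0,0,-1],
  [0,0,0.35,0,0,0,-1],
  [0,0,0.46,0,0,0,-1],
  [0,0,0.46,0,0,0,-1],
  [0,0,0.46,0,0,0,-1],
])

```text
t: 14.03
tcp_pos: [0.5574, -0.0287, 0.1071]
orientation: [0.757, 0.654, 0.0, 0.0]
contact_force: [0.5, 0.5, -0.1]
width: 0.995
finger_force: 0.0
```

Emit:
carry_out([
  [0,0,0,0,0,0,0],
  [0,0,0,0,0,0,0.3],
  [0,0,0,0,0,0,0.6],
  [0,0,0,0,0,0,1],
  [0,0,0,0,0,0,1],
  [0,0,0,0,0,0,1],
  [0,0,0,0,0,0,1],
  [0,0,0,0,0,0,1],
  [0,0,0,0,0,0,1],
], force=40)

```text
t: 14.78
tcp_pos: [0.5575, -0.0289, 0.1062]
orientation: [0.757, 0.654, 0.0, 0.0]
contact_force: [-2.5, 0.5, 3.3]
width: 0.276
finger_force: 39.8
```

Emit:
carry_out([
  [0,0,-0.1,0,0,0,1],
  [0,0,-0.3,0,0,0,1],
  [0,0,-0.6,0,0,0,1],
  [0,0,-0.9,0,0,0,1],
  [0,0,-0.9,0,0,0,1],
])

```text
t: 15.2
tcp_pos: [0.5595, -0.0291, 0.2031]
orientation: [0.757, 0.654, 0.004, 0.004]
contact_force: [0.6, 0.3, -0.0]
width: 0.277
finger_force: 39.7
```

Emit:
carry_out([
  [0,0,-0.3,0,0,0,1],
  [0,0,-0.5,0,0,0,1],
  [0,0,-0.5,0,0,0,1],
  [0,0,-0.5,0,0,0,1],
])

```text
t: 15.53
tcp_pos: [0.5576, -0.0289, 0.2463]
orientation: [0.757, 0.654, 0.001, 0.001]
contact_force: [-0.1, -0.3, -2.9]
width: 0.272
finger_force: 40.0
```

Emit:
carry_out([
  [0.15,-0.05,0,0,0,0,1],
  [0.45,-0.16,0,0,0,0,1],
  [0.816,-0.287,0,0,0,0,1],
])

```text
t: 15.78
tcp_pos: [0.5399, 0.0555, 0.243]
orientation: [0.758, 0.653, -0.002, -0.001]
contact_force: [0.6, -0.2, -1.7]
width: 0.276
finger_force: 39.9
```

Emit:
carry_out([
  [0.3,-0.1,0,0,0,0,1],
  [0.6,-0.2,0,0,0,0,1],
  [0.816,-0.287,0,0,0,0,1],
])

```text
t: 16.03
tcp_pos: [0.5228, 0.1431, 0.2432]
orientation: [0.756, 0.654, -0.002, -0.001]
contact_force: [0.4, -0.4, -2.4]
width: 0.274
finger_force: 39.8
```

Emit:
carry_out([
  [0.3,-0.1,0,0,0,0,1],
  [0.6,-0.2,0,0,0,0,1],
  [0.816,-0.287,0,0,0,0,1],
])

```text
t: 16.28
tcp_pos: [0.5063, 0.2278, 0.2432]
orientation: [0.756, 0.654, -0.002, -0.001]
contact_force: [0.1, -0.4, -1.5]
width: 0.274
finger_force: 39.8
```

Emit:
carry_out([
  [0.25,-0.1,0,0,0,-0.02,1],
  [0.5,-0.19,0,0,0,-0.05,1],
  [0.7,-0.25,0,0,0,-0.08,1],
  [0.816,-0.287,0,0,0,-0.107,1],
  [0.816,-0.287,0,0,0,-0.107,1],
  [0.816,-0.287,0,0,0,-0.107,1],
  [0.816,-0.287,0,0,0,-0.107,1],
])

```text
t: 16.87
tcp_pos: [0.4909, 0.31, 0.2444]
orientation: [0.638, 0.77, -0.001, -0.0]
contact_force: [-0.0, -0.6, -1.9]
width: 0.274
finger_force: 39.8
```

```bash
python3 - <<'E'
from h import *
C=cam("wrist");im=bot.grab_frame("wrist");cv2.imwrite("pics/w7.png",im)
s=bot.get_state();T=R.from_quat(s["orientation"]);print(s["tcp_pos"],s["orientation"],s["contact_force"],s["width"],s["finger_force"])
print("yaw",np.degrees(np.arctan2(*T.apply([1,0,0])[[1,0]])))
gb=np.array(s["tcp_pos"])+T.apply([.0015,0,.0922]);print("tip est",gb,proj(C,[gb,[.4903,.312,.1]]))
print(rel([.4906,.3105,.20]))
E
```

```text
[0.49108035 0.30980463 0.24484077] [ 6.37570218e-01  7.70391840e-01 -7.69225226e-04 -1.94831250e-04] [ 0.05748546  0.38055351 -1.61310321] 0.2746726572692397 39.82052028179169
yaw 100.77824914491133
tip est [0.49068173 0.3111918  0.15263987] [[321.97466182 258.02259   ]
 [321.63512866 232.88400624]]
(array([ 0.008, -0.003,  0.448]), array([0., 0., 0.]))
```

View pics/w7.png

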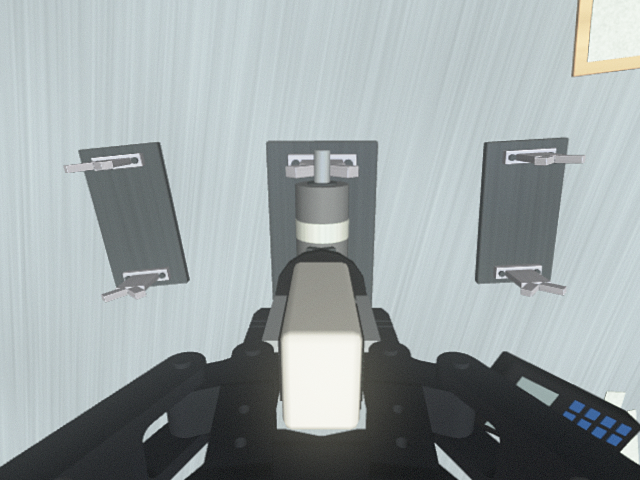

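The gauge is held straight, with the roller under it and the band at rows 222–244, centred at (322,233) where predicted. Descending.

Emit:
carry_out([
  [0.005,-0.002,0.15,0,0,0,1],
  [0.008,-0.003,0.28,0,0,0,1],
  [0.008,-0.003,0.38,0,0,0,1],
  [0.008,-0.003,0.45,0,0,0,1],
  [0.008,-0.003,0.45,0,0,0,1],
  [0.008,-0.003,0.45,0,0,0,1],
  [0.008,-0.003,0.45,0,0,0,1],
])

```text
t: 17.5
tcp_pos: [0.4909, 0.3115, 0.2018]
orientation: [0.637, 0.771, 0.001, 0.0]
contact_force: [0.4, 1.1, -1.4]
width: 0.274
finger_force: 39.9
```

```bash
python3 - <<'E'
from h import *
C=cam("wrist");im=bot.grab_frame("wrist");cv2.imwrite("pics/w8.png",im);S=cam("side");im2=bot.grab_frame("side")
s=bot.get_state();T=R.from_quat(s["orientation"]);print(s["tcp_pos"],s["contact_force"],T.apply([0,0,1]))
gb=np.array(s["tcp_pos"])+T.apply([.0015,0,.0922]);print("tip est",gb,proj(S,[gb]))
u=proj(S,[gb])[0].astype(int);x,y=max(u[0]-60,0),max(u[1]-60,0)
a=cv2.resize(im2[y:y+110,x:x+130],None,fx=4,fy=4,interpolation=2)[:440,:400];b=im[100:440,140:540]
o=np.zeros((440,800,3),np.uint8);o[:a.shape[0],:a.shape[1]]=a;o[:340,400:]=b;cv2.imwrite("pics/c8.png",o)
E
```

```text
[0.49092283 0.31160617 0.20182893] [-0.47702905  0.35411301 -1.94217718] [ 1.48324489e-03  9.00181433e-04 -9.99998495e-01]
tip est [0.49077549 0.31316202 0.10962998] [[215.1219219  179.09768521]]
```

View pics/c8.png

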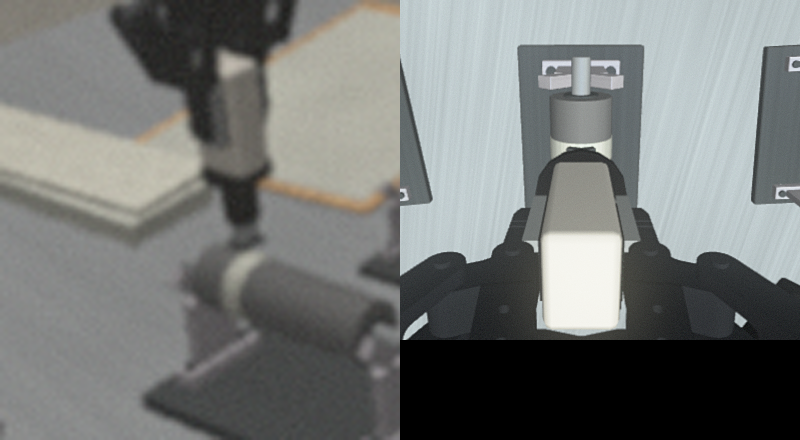

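The foot at (245,243) in the side crop stands directly above the pale band at (240,268). I'll lower it gently.

Emit:
carry_out([
  [0,0,0.025,0,0,0,1],
  [0,0,0.045,0,0,0,1],
  [0,0,0.06,0,0,0,1],
  [0,0,0.07,0,0,0,1],
  [0,0,0.08,0,0,0,1],
  [0,0,0.08,0,0,0,1],
  [0,0,0.08,0,0,0,1],
  [0,0,0.08,0,0,0,1],
])

```text
t: 18.27
tcp_pos: [0.4906, 0.3115, 0.1929]
orientation: [0.637, 0.771, 0.0, 0.0]
contact_force: [0.4, -0.7, -2.0]
width: 0.276
finger_force: 39.9
```

Emit:
carry_out([
  [0,0,0.01,0,0,0,1],
  [0,0,0.02,0,0,0,1],
  [0,0,0.02,0,0,0,1],
  [0,0,0.02,0,0,0,1],
  [0,0,0.02,0,0,0,1],
])

```text
t: 18.68
tcp_pos: [0.4908, 0.3115, 0.1912]
orientation: [0.637, 0.771, 0.0, 0.0]
contact_force: [1.0, 0.7, 1.2]
width: 0.275
finger_force: 40.1
```

Emit:
carry_out([
  [0,0,0.01,0,0,0,1],
  [0,0,0.02,0,0,0,1],
  [0,0,0.028,0,0,0,1],
  [0,0,0.028,0,0,0,1],
  [0,0,0.028,0,0,0,1],
  [0,0,0.028,0,0,0,1],
])

```text
t: 19.18
tcp_pos: [0.4907, 0.3115, 0.1882]
orientation: [0.637, 0.771, 0.0, 0.0]
contact_force: [0.5, 0.5, 2.3]
width: 0.275
finger_force: 40.3
```

```bash
python3 - <<'E'
from h import *
F=[]
for i in range(8):
    im=bot.grab_frame("wrist");s=bot.get_state();F.append(s["contact_force"])
print(np.mean(F,0),s["tcp_pos"],s["orientation"],s["width"],s["finger_force"],s["t"])
cv2.imwrite("pics/w9.png",im)
C=cam("wrist");T=R.from_quat(s["orientation"]);print(np.array(s["tcp_pos"])+T.apply([.0015,0,.09]))
# lateral of drum (band far part) from this view
g=cv2.cvtColor(im,cv2.COLOR_BGR2GRAY).astype(int);e=[]
for r in range(195,250,4):
    row=cv2.GaussianBlur(im,(3,3),0)[r].astype(int).sum(1);gr=np.abs(np.diff(row));i=np.argmax(gr[270:312])+270;k=np.argmax(gr[332:375])+332;e.append(((i+k)/2+.5,r,i,k))
print(e[::3]);print((onz(C,[q[:2] for q in e],.082)*1000).round(1)[::3])
E
```

```text
[0.78283724 0.13769091 2.0092598 ] [0.49064227 0.3115139  0.18809113] [6.36590389e-01 7.71202081e-01 1.62357277e-04 1.46320545e-05] 0.2747625081557516 40.331799387931824 19.5833
[0.49037864 0.31300758 0.09809141]
[(np.float64(322.0), 195, np.int64(311), np.int64(332)), (np.float64(320.5), 207, np.int64(287), np.int64(353)), (np.float64(320.5), 219, np.int64(288), np.int64(352)), (np.float64(320.5), 231, np.int64(288), np.int64(352)), (np.float64(322.5), 243, np.int64(290), np.int64(354))]
[[484.1 346.9  82. ]
 [484.6 339.6  82. ]
 [486.  332.4  82. ]
 [487.4 325.   82. ]
 [490.  317.7  82. ]]
```

```bash
python3 -c "
from station import bot
print(bot.hand_in())"
```

```text
the job is handed in; nothing more can be done
None
```

I handed the job in at about 20 s with the thicker roller seated in the correct cradle and the gauge held upright on the pale band, its head in about 4 mm at roughly 3.7 N; the hand-in gave no verdict back.

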